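# Torque the filter-pot nut until the wrench breaks over

### The arm

A 6-joint arm with a two-finger parallel gripper is mounted at the origin on the work surface. World frame = base frame: x ahead of the robot, y to its left, z up, the work surface at z = 0. Lengths are in mm, angles in rad, forces in N, time in s.
With the tool pointing down it reaches from about 350 to 775 mm from the base axis. Payload 7.3 kg.
Tool frame: the origin (TCP) lies midway between the tips of the shut fingers; the grasp point (between the pads) lies 19 mm behind it; x points along the fingers, y is the direction in which the jaws open and shut, and the axes are right-handed (so a half turn about x gives the same grasp; the last joint's range is limited). The gripper opens to 92 mm and grips with 3 to 60 N. Pads are 19 mm wide; open, the fingers measure 130 mm over their backs; the gripper's body (75 mm by 190 mm) begins 47 mm behind the grasp point.
Start: joints at [-1.319, 0.342, 1.524, -0, 1.275, -0.146], TCP at [203.404, -484.016, 226.741] pointing down, gripper open.
Joint ranges: [-2.53, 2.53], [-0.77, 2.02], [0.04, 2.7], [-1, 4.14], [0.28, 2.66], [-3.11, 3.11]. Speed limits (rad/s): [2.57, 2.57, 3.14, 3.14, 3.14, 3.14].

### API

Orientations are given as [roll, pitch, yaw] about the fixed x, y, z axes, in that order (R = Rz(yaw) Ry(pitch) Rx(roll)).
In Python, from plant import bot gives the robot as it stands. The module is installed in compiled form; this text tells all that it offers.
- The arm moves only by the shell command python3 -m handwheel 'ROWS' [OPENING]. ROWS is JSON, a list that holds one entry, the list of rows, each a list of 4 numbers: the shift along the tool's x, y, z in cm, then the turn about the tool's x in rad. A call has 1 to 8 rows; each row shifts and turns the commanded pose from where the row before left it, along the tool's axes as they then stand; what a row does not reach is not made up. A row lasts 1/12 s, in which the tool goes at most 41.7 mm and 7.16 degrees, less where a joint would pass 70% of its speed; a pose out of reach is approached as far as the arm can. A call is refused whole if a number of a shift passes 4.17 or a number of a turn 0.125, either way. A call with a gripper value outside its range is refused whole. OPENING is the opening, from 0 (shut) to 1 (fully open), set as the call begins (- or left out, the last holds). The fingers move at their own pace and stop on an object; the grip force is fixed at half the most. Time passes only in rows, so rows that do not move let the fingers close. It gives the time, the measured TCP pose, the force and the opening at its end, in the units of the state.
- bot.get_obs(): the state, without advancing time (a new reading comes with each control period).
- bot.capture(name): name is "scene" or "side" or "wrist"; returns (picture, depth): 384x512x3 uint8, red, green, blue; 384x512 float32, mm along the optical axis (not along the pixel's ray), 0 where there is no reading.
- bot.camera_model(name): a dict with "fx", "fy", "cx", "cy" (pixels), "position" and "rotation" of the camera in the world. Camera axes: x right, y down, z forward; pixel columns grow to the right and rows downward; lengths in mm; the calibration is good to about 2 mm. The wrist camera is an equidistant fisheye: a pixel r from the principal point sees the ray r / f radians off the axis. A picture is of the moment at which its call begins: read the wrist's pose just before it. camera_model takes no time and is no camera call; for the wrist camera it gives the pose at the moment of the call.
- bot.close_job(): hands the job in, once; it reports no verdict.
Trained networks look in the newest picture that a camera, given by its name, has taken for a name from the list of things; names that differ only in an ending like _2 or _b are one class to them, and where a whole thing is asked for, a point or a joint stands for the part that bears it (a point fixed in the world has none). Each returns a list of dicts, best first, with "conf" (0 to 1); they miss things now and then, are a little off and sometimes report something else, mostly with a low value. They report only what shows in the picture. A call takes as long as a camera call. They do not tell look-alikes from the thing itself.
- bot.find_in(camera, label): "bbox" ([left, top, width, height] in pixels, round what is visible of it).
- bot.spot_point(camera, label): "point" ([column, row] in pixels: a listed point, or the origin of a listed thing).
The state is a dict: "time": time; "joint_positions": joint angles; "dq": joint speeds; "tau": joint torques, N m; "tool_pos": TCP position; "tcp_rot": TCP orientation; "contact_force": force on the tool from outside, world axes, zero at the start; "moment": the same for the moment, N m; "grip_width": finger opening in mm.
Only numpy, scipy, OpenCV 4.12 (cv2) and the standard library are available. Lean on these libraries where they do the work, as an engineer would, in place of code of your own. Each camera call takes 0.05 s, during which the arm holds its last target.

### The job

Take the torque wrench from the cutting board and set its slotted head fully down over the bar nut on the lid of the filter pot, without disturbing the bowl, the jar or the spoon. Swing its handle clockwise (seen from above) until the nut is tight and the hinge clicks and breaks over, and stop there so that the stud is not over-tightened. Then let go so that the handle springs straight, and leave the wrench sitting on the nut.

Things in the scene. Friction and masses are not known exactly. Their poses are not given: they have to be found in the camera images.
- head (a point): Centre of the wrench's head, a dark steel block 84 mm long (x), 38 wide (y), 44 high, to be gripped across its 38 mm; on the drive axis, 24 mm above the underside. x runs along the handle, z up. Underside: slot 64 (x) by 17 (y), 22 mm deep, centred here. Wrench 0.5 kg, balances 21 mm from here towards the handle. Starts slot down on the white board, handle away from the robot.
- grip (a point): On the centre line of the handle's black rubber grip (round, 22 mm across; it runs 40 mm before to 48 mm beyond this point), 200 mm from the drive axis and 2 mm above head. It is the place to push sideways. x points outwards along the handle. When the hinge breaks over it moves up to 21 mm to -y of head's frame; past 10 mm is a full click.
- hinge (a point): The wrench's spring hinge, upright pin 62 mm from the drive axis, between head and handle. It stays straight up to about 0.8 N m (6 N sideways at grip), then gives way clockwise and the resistance falls, to about a third, while the handle bends by up to 0.15 rad to a solid stop. Let go, it springs straight.
- nut_seat (a point): Brass bar nut on the filter pot: bar 60 mm long (x), 14 wide (y), from 2 to 20 mm above this point, which is on its turning axis at the plate's top, where the wrench's head comes to rest (head then 24 mm above). It turns clockwise with light drag for an unknown angle, 0.3 to 0.65 rad, then is tight. The wrench fits either way round; handle towards the table's middle keeps it in reach.
- pot: The filter pot, a steel drum fixed to the table, 188 mm across its lid, lid top 80 mm high; in the middle a dark round plate 104 mm across, its top 92 mm above the table. Origin at the centre of its underside.
- board: White cutting board, fixed, 380 x 170 mm, 12 mm thick, on which the wrench lies at the start. Origin on its underside, 95 mm from its middle towards the robot, about under the wrench's head.
- stud (a joint): Twist of the stud under the nut, rad: 0 when sound. It yields, and stays twisted, if the nut is forced with more than about 2 N m (about 10 N sideways at grip), as happens when one pushes on against the solid stop after the click. More than 0.05 is over-tightened.
- bowl: Steel bowl, 120 mm across, 55 mm high, origin at the centre of its underside. Bystander.
- jar: Glass jar with a steel lid, 72 mm across, 100 mm high, origin at the centre of its underside. Bystander.
- spoon: Steel kitchen spoon lying on the table beyond the work. Bystander.
There are look-alikes about, which are no part of the job. Of the things shaped like the pot, the steel one is meant.

How it is judged (in metres and radians):
On the way, in this order (a step that is already met when the one before it is completed fails the run):
1. the wrench's head is fully down over the bar nut, handle straight (horizontal distance between head and nut_seat below 0.006 m and z of head in the frame of nut_seat between 0.019 and 0.028 m and angle between the x axis of head and the x axis of nut_seat, either way round below 0.15 rad and angle between head's own z axis and vertical below 0.1 rad and y of grip in the frame of head above -0.005 m), for 0.2 s.
2. with the head on the nut, the handle has broken over clockwise (horizontal distance between head and nut_seat below 0.006 m and z of head in the frame of nut_seat between 0.019 and 0.028 m and angle between the x axis of head and the x axis of nut_seat, either way round below 0.15 rad and angle between head's own z axis and vertical below 0.1 rad and y of grip in the frame of head below -0.008 m), for 0.1 s.
At the end, for the whole second after the job is handed in: The wrench sits level on the nut: head centre within 6 mm of the nut's axis, 19 to 28 mm above the plate, in line with the bar within 0.15 rad, tilted under 0.1 rad; handle straight again (grip within 4 mm of the head's line, clockwise side); stud twisted under 0.05 rad (horizontal distance between head and nut_seat below 0.006 m and z of head in the frame of nut_seat between 0.019 and 0.028 m and angle between the x axis of head and the x axis of nut_seat, either way round below 0.15 rad and angle between head's own z axis and vertical below 0.1 rad and y of grip in the frame of head above -0.004 m and value of joint stud below 0.05 rad); the robot touches nothing.
It fails at once if the stud is over-tightened (twisted more than 0.05 rad) (value of joint stud above 0.05 rad).
It fails at once if the bowl is moved more than 30 mm (distance of bowl from where it was at the start of the episode above 0.03 m).
It fails at once if the jar is moved more than 30 mm (distance of jar from where it was at the start of the episode above 0.03 m).
It fails at once if the spoon is moved more than 30 mm (distance of spoon from where it was at the start of the episode above 0.03 m).
It also fails if it takes over 70 s, if anything falls off the work surface, if the arm or the gripper's body presses on something with over 40 N, if the wrist force passes 120 N, or if a joint passes its speed limit or range.

## Working session

There is one attempt and no reset: what is moved stays moved. The work goes in short steps, Python scripts to look and compute and a shell command to move; the robot and the scene stay as the last step left them, time stands still between calls to the robot, and variables do not carry over. Pictures are saved under pics/ and viewed, and the job is handed in when it is done.

```bash
mkdir -p pics; cat > h.py <<'E'
import numpy as np, cv2
from plant import bot
from scipy.spatial.transform import Rotation as R
def cap(n,f):
    m=bot.camera_model(n); p,d=bot.capture(n); cv2.imwrite('pics/'+f,p[:,:,::-1]); return m,p,d
def w(m,d,u,v,k=1):
    u0,v0=int(round(u)),int(round(v)); z=d[max(0,v0-k):v0+k+1,max(0,u0-k):u0+k+1]; z=z[z>0]
    if len(z)==0: return None
    z=np.median(z); c=np.array([(u-m['cx'])/m['fx']*z,(v-m['cy'])/m['fy']*z,z])
    return np.array(m['rotation'])@c+np.array(m['position'])
def ray(m,u,v,zz):
    r=np.array(m['rotation'])@np.array([(u-m['cx'])/m['fx'],(v-m['cy'])/m['fy'],1]); p=np.array(m['position'])
    return p+r*(zz-p[2])/r[2]
E
python3 - <<'E'
from h import *
np.set_printoptions(precision=1,suppress=True)
for c in ['scene','side']:
    m,p,d=cap(c,c+'0.png'); print(c,m['position'],m['rotation'],m['fx'])
    np.save(c+'d0.npy',d)
    for l in ['head','grip','hinge','nut_seat','pot','board','bowl','jar','spoon']:
        print(l,[(np.round(x['point']),round(x['conf'],2),w(m,d,*x['point'])) for x in bot.spot_point(c,l)][:3])
print(bot.get_obs())
E
```

```text
scene [1022.4  661.4  917.8] [-2.4  0.   2.5] 376.73441445393684
head [(array([207., 149.]), 0.63, array([4695.5, 4334.5, 4590.9]))]
grip [(array([153., 178.]), 0.81, array([4947.5, 4586.5, 4842.9]))]
hinge [(array([192., 160.]), 0.7, array([4788.8, 4427.8, 4684.2]))]
nut_seat [(array([304., 226.]), 0.7, array([3236.1, 2875.1, 3131.5])), (array([402., 228.]), 0.54, array([2615.3, 2254.3, 2510.7])), (array([247., 293.]), 0.47, array([3257.9, 2897. , 3153.4]))]
pot [(array([393., 246.]), 0.92, array([2645.9, 2285. , 2541.4])), (array([250., 310.]), 0.86, array([3215.8, 2854.8, 3111.2])), (array([299., 245.]), 0.83, array([3249.7, 2888.8, 3145.2]))]
board [(array([207., 160.]), 0.9, array([4733.2, 4372.3, 4628.7]))]
bowl [(array([356., 308.]), 0.79, array([2806. , 2445. , 2701.4]))]
jar [(array([176., 122.]), 0.7, array([5348.6, 4987.6, 5244. ])), (array([191., 160.]), 0.5, array([4796.9, 4435.9, 4692.3])), (array([204., 160.]), 0.43, array([4730.5, 4369.5, 4625.9]))]
spoon []
side [ 221.9  989.9 1024.7] [-2.3  0.  -2.8] 469.6297683608646
head [(array([281., 171.]), 0.87, array([-4480.5
[... 725 characters left out ...]
., 357.]), 0.93, array([-2628. , -1860. , -1825.2]))]
jar [(array([299., 139.]), 0.71, array([-5177.3, -4409.4, -4374.6]))]
spoon [(array([211., 214.]), 0.56, array([-3699.5, -2931.6, -2896.8])), (array([286., 171.]), 0.55, array([-4474.8, -3706.9, -3672.1])), (array([297., 140.]), 0.45, array([-5172.1, -4404.2, -4369.4]))]
{'time': 1.0, 'joint_positions': array([-1.3,  0.3,  1.5, -0. ,  1.3, -0.1]), 'dq': array([-0., -0.,  0.,  0.,  0.,  0.]), 'tau': array([  0. , -43.1, -24.4,   0.1,   0. ,  -0. ]), 'tool_pos': array([ 203.4, -484. ,  226.8]), 'tcp_rot': array([ 1.4,  1.6, -1.4]), 'contact_force': array([ 0. , -0.2, -1.3]), 'moment': array([ 0., -0.,  0.]), 'grip_width': 91.90782032378077}
```

```bash
sleep 1
```

```text
(no output)
```

View pics/scene0.png

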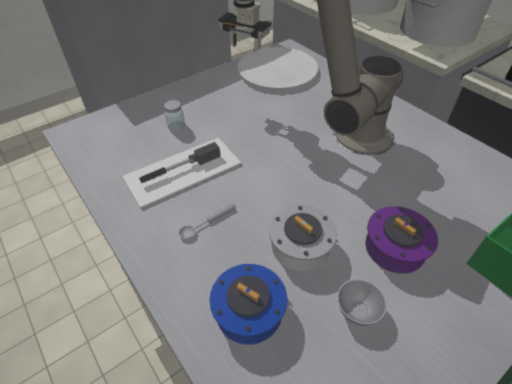

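View pics/side0.png

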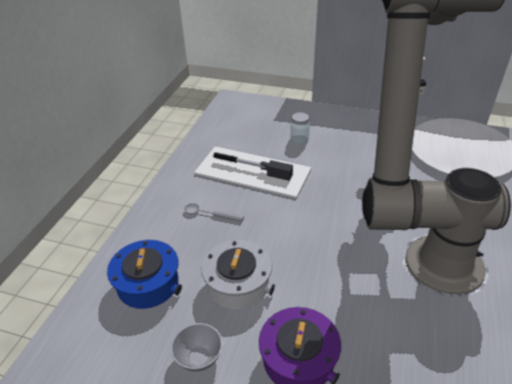

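Scene view: three pot-shaped things — blue (248,297), steel (303,232), purple (402,235). The steel one is the target, at (236,265) in the side view. There is one wrench, with its head at (207,153) in scene and (279,169) in side. The jar is at (175,117), the bowl at (362,303) and the spoon at (205,222).

```bash
cat > h.py <<'E'
import numpy as np, cv2
from plant import bot
from scipy.spatial.transform import Rotation as R
np.set_printoptions(precision=1,suppress=True)
def Rm(m):
    r=np.array(m['rotation'],float); return R.from_euler('xyz',r).as_matrix() if r.size==3 else r.reshape(3,3)
def cap(n,f):
    m=bot.camera_model(n); p,d=bot.capture(n); cv2.imwrite('pics/'+f,p[:,:,::-1]); return m,p,d
def dirc(m,u,v):
    return np.array([(u-m['cx'])/m['fx'],(v-m['cy'])/m['fy'],1])
def w(m,d,u,v,k=1):
    u0,v0=int(round(u)),int(round(v)); z=d[max(0,v0-k):v0+k+1,max(0,u0-k):u0+k+1]; z=z[z>0]
    if len(z)==0: return None
    return Rm(m)@(dirc(m,u,v)*np.median(z))+np.array(m['position'])
def cloud(m,d):
    v,u=np.mgrid[0:d.shape[0],0:d.shape[1]]
    c=np.stack([(u-m['cx'])/m['fx']*d,(v-m['cy'])/m['fy']*d,d],-1)
    P=c@Rm(m).T+np.array(m['position']); P[d<=0]=np.nan; return P
def ray(m,u,v,zz):
    r=Rm(m)@dirc(m,u,v); p=np.array(m['position']); return p+r*(zz-p[2])/r[2]
E
python3 - <<'E'
from h import *
P={}
pts={'scene':dict(head=(207,149),grip=(153,178),hinge=(192,160),nut=(304,226),pot=(299,245),bowl=(356,308),jar=(176,122),board=(207,160)),
'side':dict(head=(281,171),grip=(225,160),hinge=(264,166),nut=(236,260),pot=(237,284),bowl=(198,357),jar=(299,139),board=(275,179),spoon=(211,214))}
Z=dict(head=36,grip=38,hinge=36,nut=92,pot=0,bowl=0,jar=0,board=0,spoon=0)
for c in pts:
    m=bot.camera_model(c); d=np.load(c+'d0.npy'); print(c,m['rotation'],m['cx'],m['cy'])
    C=cloud(m,d); 
    for k,q in pts[c].items(): print(k,w(m,d,*q),ray(m,*q,Z[k]))
    # nut bar: orange pixels
    im=cv2.imread('pics/%s0.png'%c); hsv=cv2.cvtColor(im,cv2.COLOR_BGR2HSV)
    mk=cv2.inRange(hsv,(8,120,80),(28,255,255))>0
    L,n=cv2.connectedComponents(mk.astype('uint8'))
    for i in range(1,L):
        q=n==i
        if q.sum()<20: continue
        v,u=np.nonzero(q); 
        W=np.array([ray(m,a,b,112) for a,b in zip(u,v)])[:,:2]; mu=W.mean(0); ev,E=np.linalg.eigh(np.cov((W-mu).T))
        print('orange',q.sum(),u.mean(),v.mean(),mu,'ang',np.arctan2(E[1,1],E[0,1]),2*np.sqrt(3*ev), np.nanmedian(C[q],0))
    # dark pixels near wrench
    # tall thing cloud over board
    reg=(C[...,2]>20)&(C[...,2]<80)&(im.max(2)<110)
    L,n,st,ce=cv2.connectedComponentsWithStats(reg.astype('uint8'))
    for i in range(1,L):
        if st[i,4]>40:
            q=n==i; print('dark',st[i],np.nanmean(C[q],0))
E
```

```text
scene [-2.4  0.   2.5] 254.2984328108516 186.24375468305837
head [ 553.1 -241.3   53.6] [ 543.6 -259.7   36. ]
grip [ 762.  -250.6   31.1] [ 764.  -243.5   38. ]
hinge [ 615.6 -242.9   35.4] [ 615.9 -242.4   36. ]
nut [544.8 243.1 106.3] [536.4 235.7  92. ]
pot [581.8 267.4  77.8] [541.  230.9   0. ]
bowl [556.5 465.3   2.1] [555.5 464.8   0. ]
jar [ 555.  -463.3   39.9] [ 533.8 -514.4    0. ]
board [ 565.6 -228.2   18. ] [ 556.5 -246.    -0. ]
orange 26 298.2692307692308 219.07692307692307 [544.5 219. ] ang 1.4318723858667113 [12.4 20.6] [543.2 217.7 109.3]
orange 109 405.3394495412844 226.25688073394497 [335.  411.5] ang 1.5625526509545713 [19.7 61.7] [331.7 414.7 107.7]
orange 36 307.52777777777777 226.83333333333334 [542.6 253.8] ang 1.6639217851037793 [13.5 23.8] [541.  252.3 109.1]
orange 46 241.1086956521739 286.9782608695652 [787.  288.8] ang 1.762814566558039 [13.1 21.8] [786.1 287.5 109.2]
orange 53 253.35849056603774 294.52830188679246 [775.8 321.7] ang 1.934515141545565 [13.3 23.3] [775.  320.7 109.1]
dark [  48    0  181   55 1962] [  283.7 -1293.5    50.5]
dark [274   0
[... 1831 characters left out ...]
51122 [13.2 21.5] [326.3 388.7 112. ]
orange 83 298.28915662650604 340.66265060240966 [324.3 427.9] ang 1.622354309064037 [13.8 32.2] [324.6 426.  110.5]
dark [315  37  70  20 813] [  471.2 -1274.7    50.2]
dark [ 423   48   87   22 1039] [  -69.1 -1274.3    50.8]
dark [214 153  23   9 123] [ 751.3 -253.9   43.3]
dark [260 161  33  18 394] [ 554.3 -235.8   44.7]
dark [ 418  238   65   43 1058] [ 8.2 52.3 49.1]
dark [114 271  68  34 692] [730.8 356.8  42.2]
dark [236 280  32  21 139] [467.8 275.9  45.4]
dark [174 327  19  20 177] [599.4 447.6  36.7]
dark [ 262  327   79   57 1109] [287.5 456.8  62.4]
dark [214 334   6  21  79] [515.  447.1  34.5]
dark [184 361  31  10  57] [530.7 514.4  39.9]
```

```bash
python3 - <<'E'
import cv2
a=cv2.imread('pics/scene0.png');b=cv2.imread('pics/side0.png')
x=cv2.resize(a[130:290,110:350],None,fx=3,fy=3,interpolation=2); cv2.imwrite('pics/c1.png',x)
x=cv2.resize(b[130:310,170:330],None,fx=3.3,fy=3.3,interpolation=2); cv2.imwrite('pics/c2.png',x)
E
```

```text
(no output)
```

View pics/c1.png

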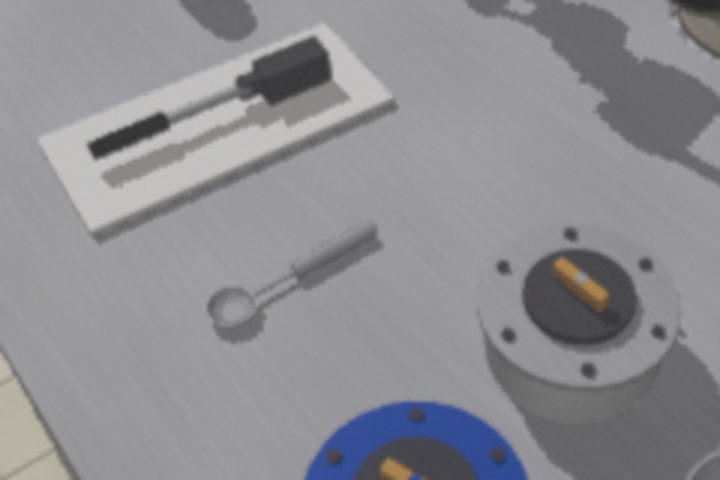

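View pics/c2.png

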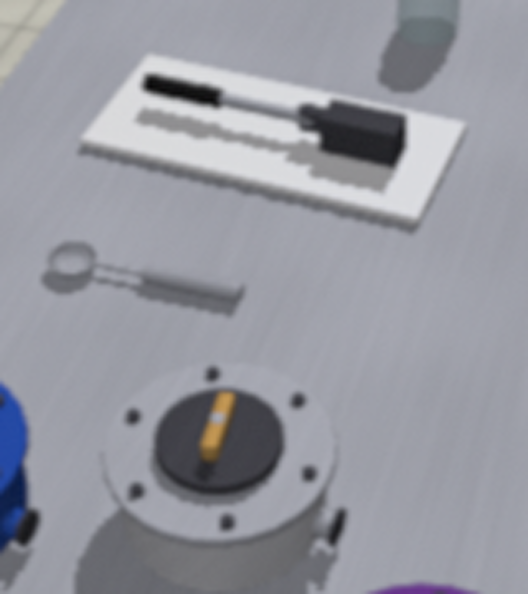

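```bash
cat >> h.py <<'E'
def tool():
    o=bot.get_obs(); M=R.from_euler('xyz',o['tcp_rot']).as_matrix(); return o,M
def go(target,yaw=None):
    """shift in tool axes (cm) to reach world target with current axes; yaw=desired world angle of tool y (mod pi)"""
    o,M=tool(); print('tcp',o['tool_pos'],'t',o['time'],'ty',M[:,1],'tx',M[:,0],'F',o['contact_force'],'w',o['grip_width'],'q6',o['joint_positions'][[4,5]],'ang',np.round(np.arctan2(M[1,1],M[0,1]),3))
    if target is not None: print('shift cm',np.round(M.T@(np.array(target)-o['tool_pos'])/10,2))
E
python3 - <<'E'
from h import *
go((565,-240,160)); o,M=tool(); print(M); m=bot.camera_model('wrist'); print(m)
print(bot.camera_model('scene')['position'],o['joint_positions'])
E
```

```text
tcp [ 203.4 -484.   226.8] t 1.0 ty [ 0.4 -0.9  0. ] tx [ 0. -0. -1.] F [ 0.  -0.2 -1.3] w 91.90782032378077 q6 [ 1.3 -0.1] ang -1.173
shift cm [  6.7  -8.5 -42.8]
[[ 0.   0.4 -0.9]
 [-0.  -0.9 -0.4]
 [-1.   0.   0. ]]
{'fx': 297.3186396354542, 'fy': 297.3186396354542, 'cx': 257.49406334007165, 'cy': 190.70537887111308, 'position': array([ 265. , -458.8,  385.1]), 'rotation': array([ 2.9, -0. , -1.2])}
[1022.4  661.4  917.8] [-1.3  0.3  1.5 -0.   1.3 -0.1]
```

```bash
python3 -m handwheel '[[[0,-0.8,-4,0],[0,-0.8,-4,0],[0,-0.8,-4,0],[0,-0.8,-4,0],[0,-0.8,-4,0],[0,-0.8,-4,0],[0,-0.8,-4,0],[0,-0.8,-4,0]]]' 1; python3 -m handwheel '[[[0,-0.8,-4,0],[0,-0.8,-4,0],[0,0,0,-0.12],[0,0,0,-0.12],[0,0,0,-0.12],[0,0,0,-0.12],[0,0,0,-0.12],[0,0,0,-0.12]]]'; python3 -m handwheel '[[[0,0,0,-0.12],[0,0,0,-0.12],[0,0,0,-0.12],[0,0,0,-0.12],[0,0,0,-0.12],[0,0,0,-0.12],[0,0,0,-0.12],[0,0,0,-0.12]]]'; python3 -m handwheel '[[[0,0,0,-0.12],[0,0,0,-0.12],[0,0,0,-0.12],[0,0,0,-0.12],[0,0,0,-0.12],[0,0,0,-0.12],[0,0,0,-0.12],[0,0,0,-0.12]]]'
python3 - <<'E'
from h import *
go((565,-240,160))
m,p,d=cap('wrist','w1.png'); np.save('w1d.npy',d); print(m)
for l in ['head','grip','hinge']: print(l,[(x['point'],x['conf']) for x in bot.spot_point('wrist',l)])
E
```

```text
time: 1.67
tool_pos: [475.1, -299.6, 226.9]
tcp_rot: [1.834, 1.57, -0.909]
contact_force: [0.6, -1.2, 0.5]
grip_width: 91.7
time: 2.33
tool_pos: [541.2, -255.2, 226.6]
tcp_rot: [-1.343, 1.571, 2.923]
contact_force: [-0.3, 0.1, 0.2]
grip_width: 91.8
time: 3.0
tool_pos: [541.2, -255.3, 226.6]
tcp_rot: [-2.093, 1.571, 3.132]
contact_force: [-0.3, 0.3, 0.4]
grip_width: 91.9
time: 3.67
tool_pos: [541.2, -255.3, 226.7]
tcp_rot: [-2.827, 1.571, -2.925]
contact_force: [-0.2, -0.0, -0.2]
grip_width: 91.9
tcp [ 541.2 -255.3  226.7] t 3.6667 ty [ 0.1  1.  -0. ] tx [-0. -0. -1.] F [-0.2 -0.  -0.2] w 91.89299160017022 q6 [ 1.4 -2. ] ang 1.473
shift cm [6.7 1.8 2.2]
{'fx': 297.3186396354542, 'fy': 297.3186396354542, 'cx': 257.49406334007165, 'cy': 190.70537887111308, 'position': array([ 476.8, -249.1,  385. ]), 'rotation': array([2.9, 0. , 1.5])}
head [([264.9, 180.6], 0.67)]
grip []
hinge []
```

View pics/w1.png

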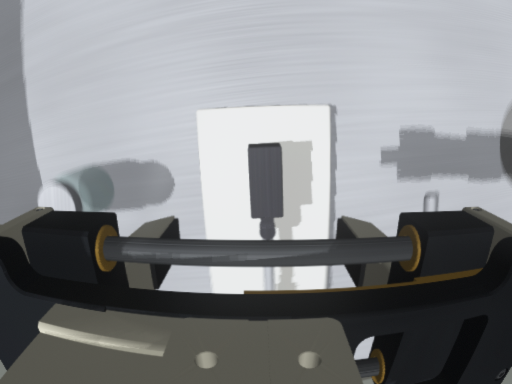

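Wrist view: the head is the dark block at cols 248–284, rows 144–217, on the white board. The handle runs down under the gripper, and the jar is at left (75,195). I'll measure the head's top face from depth.

```bash
cat >> h.py <<'E'
def fcloud(m,d):
    v,u=np.mgrid[0:d.shape[0],0:d.shape[1]].astype(float)
    x=(u-m['cx'])/m['fx']; y=(v-m['cy'])/m['fy']; r=np.hypot(x,y)+1e-9; s=np.tan(r)/r
    c=np.stack([x*s*d,y*s*d,d],-1); P=c@Rm(m).T+np.array(m['position']); P[d<=0]=np.nan; return P
E
python3 - <<'E'
from h import *
m=bot.camera_model('wrist'); d=np.load('w1d.npy'); C=fcloud(m,d)
print('board z',np.nanmedian(C[150:200,210:235],(0,1)))
reg=(C[...,2]>48)&(C[...,2]<65); reg[:, :200]=0; reg[:,330:]=0; reg[225:]=0
q=C[reg]; print(len(q),q.mean(0),q.min(0),q.max(0))
rect=cv2.minAreaRect(q[:,:2].astype(np.float32)); print(rect)
mm,E=np.linalg.eigh(np.cov(q[:,:2].T)); print('yaw',np.arctan(E[1,1]/E[0,1]))
# overall wrench direction from scene/side already; grip from side
for c in ['scene','side']:
    mc=bot.camera_model(c); dd=np.load(c+'d0.npy'); K=cloud(mc,dd); im=cv2.imread(f'pics/{c}0.png')
    r=(K[...,2]>48)&(K[...,2]<70)&(K[...,0]>480)&(K[...,0]<620)&(abs(K[...,1]+240)<60)
    k=K[r]; print(c,len(k),k.mean(0),cv2.minAreaRect(k[:,:2].astype(np.float32)))
    r=(K[...,2]>30)&(K[...,2]<70)&(K[...,0]>640)&(K[...,0]<830)&(abs(K[...,1]+240)<60)
    k=K[r]; print(c,len(k),k.mean(0),k[:,2].max(),np.polyfit(k[:,0],k[:,1],1))
E
```

```text
board z [ 544.8 -301.6   12.4]
2467 [ 552.3 -247.4   56. ] [ 509.4 -269.4   48.1] [ 604.  -226.    58.5]
((557.1061401367188, -247.74295043945312), (38.16495132446289, 93.45997619628906), 85.56726837158203)
yaw -0.0723751240987853
scene 201 [ 557.3 -242.6   52.6] ((563.864990234375, -244.4220428466797), (41.6015625, 102.58157348632812), 85.1234359741211)
scene 261 [ 732.3 -252.6   40.8] 49.99455823799076 [  -0.1 -214. ]
side 231 [ 554.6 -242.6   54.8] ((564.1080932617188, -244.5708465576172), (44.10059356689453, 112.3118896484375), 87.48518371582031)
side 229 [ 727.9 -254.1   42.5] 53.447924724357904 [  -0.1 -217.7]
```

```bash
python3 - <<'E'
from h import *
go((569,-248,20))
E
python3 -m handwheel '[[[0,0,0,-0.033]]]'
python3 - <<'E'
from h import *
go((569,-248,20))
E
```

```text
tcp [ 541.2 -255.3  226.7] t 3.8667 ty [ 0.1  1.  -0. ] tx [-0. -0. -1.] F [-0.7 -0.1 -1. ] w 91.85697222586357 q6 [ 1.4 -2. ] ang 1.463
shift cm [20.7  1.   2.7]
time: 3.95
tool_pos: [541.2, -255.3, 226.7]
tcp_rot: [-2.48, 1.571, -2.555]
contact_force: [-1.0, 0.2, 0.4]
grip_width: 91.8
tcp [ 541.2 -255.3  226.7] t 3.95 ty [ 0.1  1.  -0. ] tx [-0. -0. -1.] F [-1.   0.2  0.4] w 91.84604095618971 q6 [ 1.4 -2.1] ang 1.496
shift cm [20.7  0.9  2.7]
```

```bash
python3 -m handwheel '[[[0,0.9,2.7,-0.01],[3.5,0,0,0],[3.5,0,0,0],[3,0,0,0],[3,0,0,0],[2,0,0,0],[0,0,0,0],[0,0,0,0]]]'
python3 - <<'E'
from h import *
go((569,-248,20))
m,p,d=cap('wrist','w2.png')
E
```

```text
time: 4.62
tool_pos: [568.4, -248.1, 76.2]
tcp_rot: [2.71, 1.569, 2.647]
contact_force: [0.1, -0.2, 1.5]
grip_width: 91.9
tcp [ 568.4 -248.1   76.2] t 4.6167 ty [0.1 1.  0. ] tx [-0.  0. -1.] F [ 0.1 -0.2  1.5] w 91.88144996735984 q6 [ 1.1 -2. ] ang 1.508
shift cm [5.6 0.  0.1]
```

View pics/w2.png

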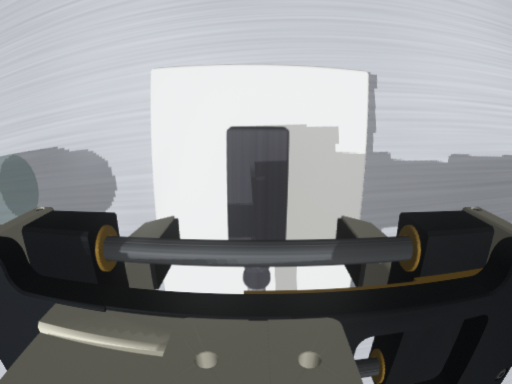

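The head (cols 227–289) sits centred and straight between the fingers, with the jar well clear at left. I'll go down and close.

```bash
python3 -m handwheel '[[[3,0,0,0],[2.7,0,0,0],[0,0,0,0],[0,0,0,0]]]' && python3 -m handwheel '[[[0,0,0,0],[0,0,0,0],[0,0,0,0],[0,0,0,0],[0,0,0,0],[0,0,0,0],[0,0,0,0],[0,0,0,0]]]' 0.2
python3 -m handwheel '[[[0,0,0,0],[0,0,0,0],[-1,0,0,0],[-1.5,0,0,0],[-3,0,0,0],[-3,0,0,0],[-3,0,0,0],[-3,0,0,0]]]'
```

```text
time: 5.0
tool_pos: [569.0, -248.4, 20.7]
tcp_rot: [-0.715, 1.571, -0.777]
contact_force: [0.1, -0.6, 0.6]
grip_width: 91.9
time: 5.67
tool_pos: [568.7, -248.2, 19.7]
tcp_rot: [-2.508, 1.571, -2.569]
contact_force: [0.3, -0.4, -0.2]
grip_width: 43.0
time: 6.33
tool_pos: [568.0, -247.8, 165.9]
tcp_rot: [2.687, 1.569, 2.626]
contact_force: [0.3, -0.4, -4.3]
grip_width: 38.1
```

```bash
python3 - <<'E'
from h import *
go((538,253,190))
m,p,d=cap('side','s3.png'); np.save('s3d.npy',d)
m2,p2,d2=cap('wrist','w3.png'); np.save('w3d.npy',d2)
K=cloud(m,d)
for xa,xb in [(500,620),(640,830)]:
    r=(K[...,2]>120)&(K[...,2]<230)&(K[...,0]>xa)&(K[...,0]<xb)&(abs(K[...,1]+240)<30)&(p.max(2)<110)
    k=K[r]; print(len(k),k.mean(0) if len(k) else 0)
C=fcloud(m2,d2)
o,M=tool(); L=(C-o['tool_pos'])@M  # tool coords
reg=(abs(L[...,0]+40)<25); reg[:,:200]=0; reg[:,320:]=0; reg[245:]=0
q=L[reg]; print(len(q),np.median(q,0),q.min(0),q.max(0))
b=cv2.imread('pics/s3.png'); cv2.imwrite('pics/s3c.png',cv2.resize(b[60:240,170:370],None,fx=3.3,fy=3.3,interpolation=2))
E
```

```text
tcp [ 568.  -247.8  165.9] t 6.3333 ty [0.1 1.  0. ] tx [-0.  0. -1.] F [ 0.3 -0.4 -4.3] w 38.098112953993734 q6 [ 1.2 -2. ] ang 1.51
shift cm [-2.4 49.8 -6. ]
321 [ 538.1 -231.3  183.9]
133 [ 749.9 -251.9  186.6]
10233 [-39.1   0.2 -36. ] [-41.3 -30.2 -59.3] [-15.1  32.5  -7.8]
```

View pics/s3c.png

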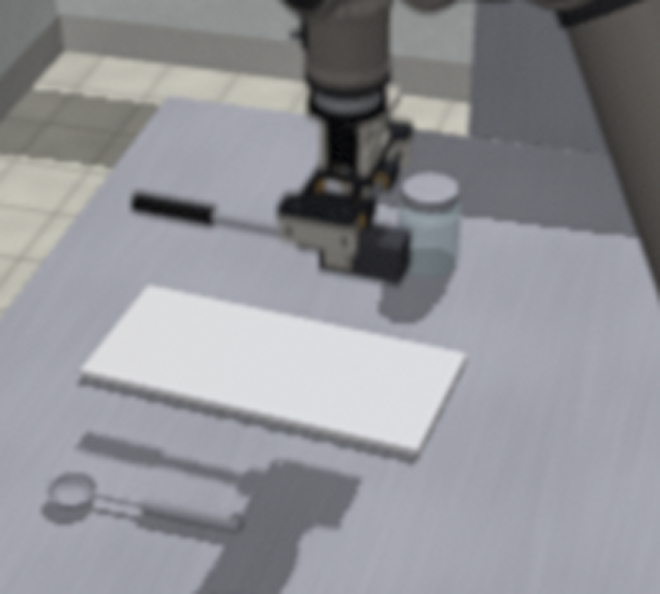

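View pics/w3.png

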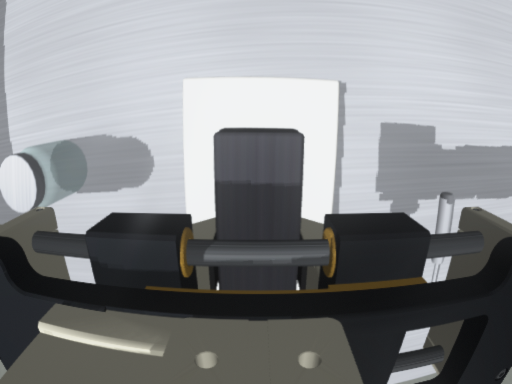

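```bash
python3 -m handwheel '[[[-0.6,1.5,0,0],[-0.6,3,-0.6,0.0],[-0.6,4,-0.6,0],[-0.6,4,-0.6,0],[0,4,-0.6,0],[0,4,-0.6,0],[0,4,-0.6,0],[0,4,-0.6,0]]]'; python3 -m handwheel '[[[0,4,-0.6,0],[0,3,-0.6,0],[0,2,-0.6,0],[0,1.5,0,0],[0,0,0,0.06],[0,0,0,0.12],[0,0,0,0.12],[0,0,0,0.12]]]'; python3 -m handwheel '[[[0,0,0,0.12],[0,0,0,0.12],[0,0,0,0.12],[0,0,0,0.12],[0,0,0,0.12],[0,0,0,0.12],[0,0,0,0.12],[0,0,0,0.12]]]';python3 -m handwheel '[[[0,0,0,0.08],[0,0,0,0.04],[0,0,0,0],[0,0,0,0]]]'
python3 - <<'E'
from h import *
go((536,253,190))
m2,p2,d2=cap('wrist','w4.png'); np.save('w4d.npy',d2); np.save('w4m.npy',m2,allow_pickle=True)
for l in ['nut_seat']: print(l,[(x['point'],x['conf']) for x in bot.spot_point('wrist',l)])
E
```

```text
time: 7.1
tool_pos: [542.0, 41.3, 186.8]
tcp_rot: [3.089, 1.567, 3.028]
contact_force: [0.8, 0.1, -5.5]
grip_width: 37.5
time: 7.77
tool_pos: [530.7, 145.3, 186.5]
tcp_rot: [-2.569, 1.566, -3.055]
contact_force: [0.2, -0.9, -4.5]
grip_width: 37.6
time: 8.43
tool_pos: [530.9, 145.1, 186.6]
tcp_rot: [-1.614, 1.566, -3.061]
contact_force: [0.0, -0.7, -4.3]
grip_width: 37.7
time: 8.77
tool_pos: [531.4, 145.0, 187.2]
tcp_rot: [-1.493, 1.568, -3.053]
contact_force: [0.1, -0.1, -4.4]
grip_width: 37.8
tcp [531.4 145.  187.2] t 8.7667 ty [ 1.  0. -0.] tx [-0. -0. -1.] F [ 0.1 -0.1 -4.4] w 37.75351904141624 q6 [1.2 0.1] ang 0.012
shift cm [ -0.3   0.6 -10.8]
nut_seat [([490.9, 51.7], 0.79), ([266.2, 89.7], 0.71)]
```

View pics/w4.png

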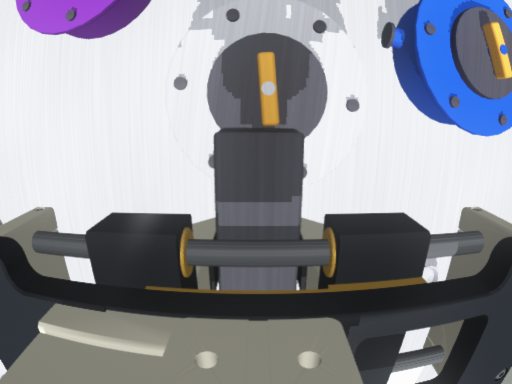

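The steel pot is straight ahead, with the brass bar running from (266,53) to (271,125). Purple and blue pots are left and right. I'll measure the bar and the plate relative to the held head.

```bash
cat > meas.py <<'E'
from h import *
import sys
m,p,d=cap('wrist',sys.argv[1]); C=fcloud(m,d); o,M=tool(); L=(C-o['tool_pos'])@M
hsv=cv2.cvtColor(p,cv2.COLOR_RGB2HSV)
mk=(cv2.inRange(hsv,(8,100,60),(30,255,255))>0)&(C[...,2]>95)&(C[...,2]<125)
mk[:, :200]=0; mk[:,340:]=0; mk[150:]=0
q=C[mk]; print('bar',len(q),q.mean(0),cv2.minAreaRect(q[:,:2].astype(np.float32)), 'topz',np.percentile(q[:,2],90))
t=q[q[:,2]>np.percentile(q[:,2],50)-2]
r=cv2.minAreaRect(t[:,:2].astype(np.float32)); print('bar top',r)
ev,E=np.linalg.eigh(np.cov(t[:,:2].T)); print('yaw bar dir -y', np.round(np.arctan2(-abs(E[1,1]),-E[0,1]*np.sign(E[1,1])),3))
# dark plate
pl=(p.max(2)<80)&(abs(C[...,2]-92)<5); pl[:, :190]=0; pl[:,345:]=0; k=C[pl]; print('plate n',len(k),'z',np.median(k[:,2]))
if len(k)>50:
    (c,rad)=cv2.minEnclosingCircle(k[:,:2].astype(np.float32)); print('plate circle',c,rad)
h=(L[...,0]<-33)&(L[...,0]>-46); h[:,:200]=0; h[:,320:]=0; h[225:]=0
q=L[h]; print('head top: z near edge',np.percentile(q[:,2],[0,0.5,2]),'y',q[:,1].min(),q[:,1].max())
A=np.c_[q[:,2],q[:,1],np.ones(len(q))]; s=np.linalg.lstsq(A,q[:,0],rcond=None)[0]; print('top plane slope z,y,c',np.round(s,3))
n=q[q[:,2]>-55]; 
ys=[]
for a in np.arange(-57,-25,4):
    b=q[(q[:,2]>a)&(q[:,2]<a+4)]
    if len(b)>20: ys.append((a+2,(b[:,1].min()+b[:,1].max())/2,b[:,1].max()-b[:,1].min()))
print(np.array(ys)); go(None)
E
python3 meas.py w5.png
```

```text
bar 1122 [539.  232.9 111.8] ((539.2212524414062, 233.26583862304688), (14.030344009399414, 59.38026809692383), 4.9022955894470215) topz 113.03225044110751
bar top ((539.1677856445312, 233.33082580566406), (13.89843463897705, 59.24732208251953), 4.997079849243164)
yaw bar dir -y -1.483
plate n 1112 z 92.32174364437115
plate circle (537.9583129882812, 235.68238830566406) 35.9396858215332
head top: z near edge [-59.8 -59.6 -59. ] y -18.066302030537187 20.369991860058683
top plane slope z,y,c [ -0.    0.  -36.5]
[[-55.    1.3  37.2]
 [-51.    1.4  37.4]
 [-47.    1.2  38.2]
 [-43.    1.3  38.1]
 [-39.    1.3  38.1]
 [-35.    1.1  38.2]
 [-31.    1.2  38.3]
 [-27.    1.2  37.7]]
tcp [532.1 144.8 188.1] t 8.9167 ty [ 1.  0. -0.] tx [-0. -0. -1.] F [ 0.1 -0.7 -5. ] w 37.913073049562676 q6 [1.2 0.1] ang 0.011
```

```bash
python3 -m handwheel '[[[0,0,0,-0.077],[1,0,0,0],[1.5,0,0,0],[0.5,0,0,0],[0,0,0,0],[0,0,0,0]]]'
python3 - <<'E'
from h import *
go((534,154,160))
E
python3 meas.py w6.png
```

```text
time: 9.42
tool_pos: [532.4, 144.6, 158.3]
tcp_rot: [-1.481, 1.57, -2.966]
contact_force: [0.0, 0.2, -3.8]
grip_width: 37.9
tcp [532.4 144.6 158.3] t 9.4167 ty [ 1.   0.1 -0. ] tx [-0. -0. -1.] F [ 0.   0.2 -3.8] w 37.88948711630398 q6 [1.1 0. ] ang 0.086
shift cm [-0.2  0.2 -0.9]
bar 1479 [538.8 232.8 111.7] ((539.1288452148438, 233.55067443847656), (13.908340454101562, 59.178253173828125), 5.144959449768066) topz 112.96151234913091
bar top ((539.0652465820312, 233.35443115234375), (13.803067207336426, 58.82475280761719), 4.962205410003662)
yaw bar dir -y -1.483
plate n 2727 z 92.30853306694789
plate circle (533.896728515625, 236.781005859375) 43.1279182434082
head top: z near edge [-59.6 -59.5 -58.8] y -18.29111312073093 20.166461146103124
top plane slope z,y,c [ -0.   -0.  -36.2]
[[-55.    1.2  37.3]
 [-51.    1.1  37.7]
 [-47.    0.9  38. ]
 [-43.    1.2  37.9]
 [-39.    1.1  38.1]
 [-35.    0.8  38. ]
 [-31.    0.9  38.5]
 [-27.    0.9  37.7]]
tcp [532.8 144.7 158.9] t 9.4667 ty [1.  0.1 0. ] tx [ 0. -0. -1.] F [ 0.2  0.5 -4.6] w 37.70545560027608 q6 [1.1 0. ] ang 0.086
```

View pics/w6.png

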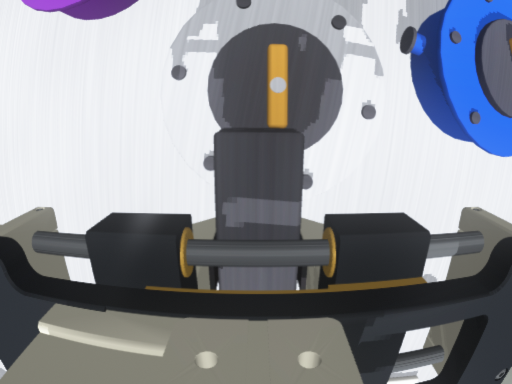

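```bash
python3 - <<'E'
from h import *
go((539.6,215.9,130))
E
```

```text
tcp [532.8 144.7 158.9] t 9.4667 ty [1.  0.1 0. ] tx [ 0. -0. -1.] F [ 0.2  0.5 -4.6] w 37.70545560027608 q6 [1.1 0. ] ang 0.086
shift cm [ 2.9  1.3 -7. ]
```

```bash
python3 -m handwheel '[[[0,0.5,-2,0],[0,0.5,-3,0],[0,0.3,-2,0],[1.5,0,0,0],[1.4,0,0,0],[0,0,0,0],[0,0,0,0],[0,0,0,0]]]'
python3 - <<'E'
from h import *
go((539.6,215.9,122))
m,p,d=cap('wrist','w7.png')
E
```

```text
time: 10.13
tool_pos: [540.1, 215.5, 130.8]
tcp_rot: [1.694, 1.569, 0.209]
contact_force: [0.6, 0.6, -4.7]
grip_width: 37.7
tcp [540.1 215.5 130.8] t 10.1333 ty [1.  0.1 0. ] tx [ 0.  0. -1.] F [ 0.6  0.6 -4.7] w 37.67226045552723 q6 [1.1 0.2] ang 0.087
shift cm [ 0.9 -0.1 -0. ]
```

View pics/w7.png

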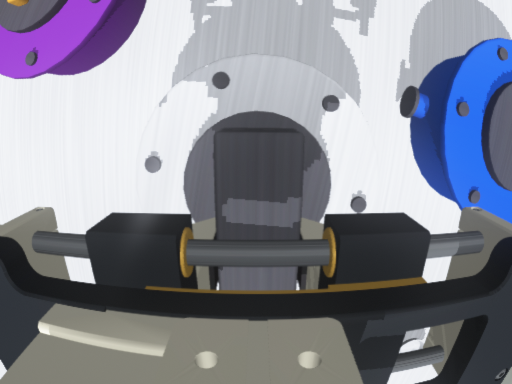

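The head hides the bar and sits centrally over the plate (plate cols 184–330). I'll lower gently and watch the force.

```bash
python3 -m handwheel '[[[0.8,-0.05,0,0],[0.3,0,0,0],[0.3,0,0,0],[0.2,0,0,0],[0,0,0,0],[0,0,0,0]]]'; python3 - <<'E'
from h import *
go((539.6,215.9,100))
E
```

```text
time: 10.68
tool_pos: [538.9, 215.5, 113.6]
tcp_rot: [-1.197, 1.57, -2.681]
contact_force: [0.5, 0.4, -4.3]
grip_width: 38.2
tcp [538.9 215.5 113.6] t 10.6833 ty [ 1.   0.1 -0. ] tx [-0. -0. -1.] F [ 0.5  0.4 -4.3] w 38.15270537057965 q6 [1.1 0.2] ang 0.087
shift cm [ 1.4  0.1 -0. ]
```

```bash
python3 -m handwheel '[[[0.3,0,0,0],[0.3,0,0,0],[0.3,0,0,0],[0.3,0,0,0],[0,0,0,0]]]'; python3 -m handwheel '[[[0.2,0,0,0],[0.1,0,0,0],[0,0,0,0]]]'
```

```text
time: 11.1
tool_pos: [538.5, 215.4, 100.8]
tcp_rot: [-1.339, 1.569, -2.822]
contact_force: [-0.9, -0.3, -4.2]
grip_width: 37.8
time: 11.35
tool_pos: [539.1, 215.5, 99.7]
tcp_rot: [1.554, 1.57, 0.071]
contact_force: [-2.8, -0.2, 2.6]
grip_width: 38.0
```

Calibrated on the board, the TCP was 16.3 mm below head, so TCP 99.7 puts the head at 116. That is seated on the plate. I'll release, rise and look.

```bash
python3 -m handwheel '[[[0,0,0,0],[0,0,0,0],[0,0,0,0],[0,0,0,0],[0,0,0,0],[-1,0,0,0],[-2,0,0,0],[-3,0,0,0]]]' 1; python3 -m handwheel '[[[-3,0,0,0],[-1,0,-4,0],[0,0,-4,0],[0,0,0,0],[0,0,0,0]]]'
python3 - <<'E'
from h import *
go(None)
m,p,d=cap('wrist','w8.png'); np.save('w8d.npy',d); C=fcloud(m,d)
h=(C[...,2]>128)&(C[...,2]<146)&(abs(C[...,0]-539)<60)&(abs(C[...,1]-233)<60)
q=C[h]; print(len(q),q.mean(0),np.median(q[:,2]),cv2.minAreaRect(q[:,:2].astype(np.float32)),q.min(0),q.max(0))
A=np.c_[q[:,:2]-q[:,:2].mean(0),np.ones(len(q))]; print(np.linalg.lstsq(A,q[:,2],rcond=None)[0].round(3))
for l in ['head','grip','hinge','nut_seat']: print(l,[(x['point'],x['conf']) for x in bot.spot_point('wrist',l)])
m,p,d=cap('scene','sc8.png'); K=cloud(m,d); np.save('sc8d.npy',d)
cv2.imwrite('pics/sc8c.png',cv2.resize(p[150:300,200:400,::-1],None,fx=3.5,fy=3.5,interpolation=2))
E
```

```text
time: 12.02
tool_pos: [537.5, 215.1, 157.6]
tcp_rot: [-1.389, 1.566, -2.873]
contact_force: [1.0, -0.0, -0.3]
grip_width: 86.8
time: 12.43
tool_pos: [531.5, 297.1, 199.4]
tcp_rot: [1.789, 1.57, 0.308]
contact_force: [0.2, 0.2, -0.0]
grip_width: 91.6
tcp [531.5 297.1 199.4] t 12.4333 ty [1.  0.1 0. ] tx [ 0.  0. -1.] F [ 0.2  0.2 -0. ] w 91.64803626536556 q6 [1.3 0.3] ang 0.09
1671 [537.6 245.7 135.9] 136.23608257977128 ((538.1782836914062, 244.30615234375), (38.427040100097656, 62.69576644897461), 5.035013675689697) [516.7 211.5 128.1] [559.  276.6 138.9]
[  0.   -0.  135.9]
head [([259.2, 262.4], 0.79)]
grip []
hinge []
nut_seat [([68.8, 67.9], 0.71), ([472.8, 206.2], 0.56)]
```

View pics/w8.png

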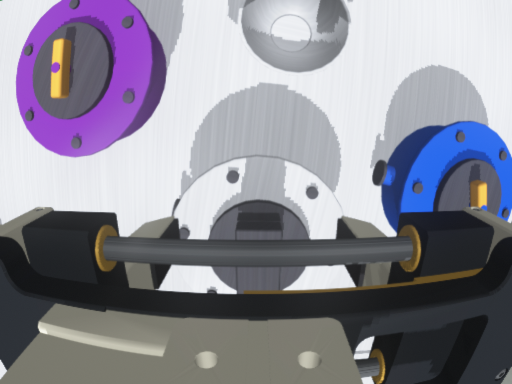

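View pics/sc8c.png

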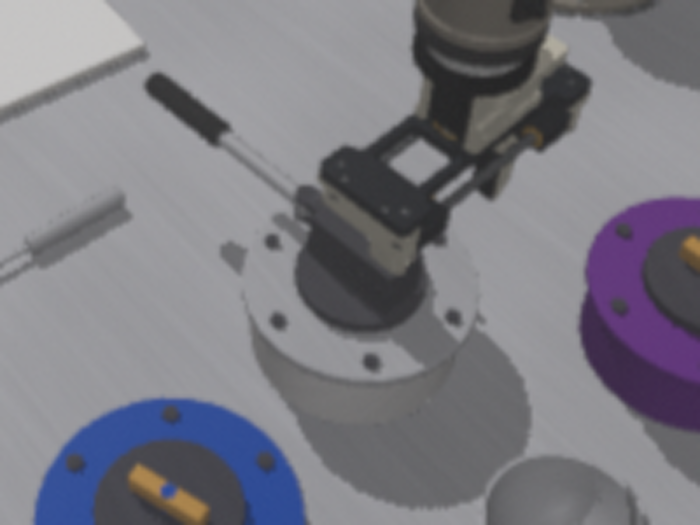

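Head top is at z 136 and level, with its end edge at the right place, so it is fully seated and lined up with the bar (yaw offset 0.088). Next I measure the grip and straddle it with open fingers, jaws across the handle.

```bash
python3 - <<'E'
from h import *
m=bot.camera_model('scene'); K=cloud(m,np.load('sc8d.npy')); im=cv2.imread('pics/sc8.png')
r=(K[...,2]>105)&(K[...,2]<140)&(K[...,1]>-40)&(K[...,1]<90)&(K[...,0]>480)&(K[...,0]<640)
k=K[r]; print(len(k),k.mean(0),k.min(0),k.max(0),np.polyfit(k[:,1],k[:,0],1).round(3))
go((556.6,34,170)); go((556.6,34,101))
E
```

```text
225 [558.9  38.7 121.9] [543.  -13.5 107.5] [570.5  89.7 130.2] [ -0.1 562.3]
tcp [532.2 294.2 198.7] t 12.7333 ty [ 1.   0.1 -0. ] tx [-0. -0. -1.] F [ 0.2 -0.7 -0.9] w 92.10999722329386 q6 [1.3 0.3] ang 0.086
shift cm [ 2.9  0.2 26.1]
tcp [532.2 294.2 198.7] t 12.7333 ty [ 1.   0.1 -0. ] tx [-0. -0. -1.] F [ 0.2 -0.7 -0.9] w 92.10999722329386 q6 [1.3 0.3] ang 0.086
shift cm [ 9.8  0.2 26.1]
```

```bash
python3 -m handwheel '[[[0,0,2.5,0],[0,0,4,0],[0,0,4,0],[0,0,4,0],[0,0,4,0],[0,0,4,0],[0,0,3.1,0],[0,0.2,0.5,0]]]' 1; python3 -m handwheel '[[[1,0,0,0],[1,0,0,0],[0,0,0,0],[0,0,0,0]]]'
python3 - <<'E'
from h import *
go((556.6,34,101)); m,p,d=cap('wrist','w9.png'); 
m,p,d=cap('scene','sc9.png')
cv2.imwrite('pics/sc9c.png',cv2.resize(p[120:270,180:380,::-1],None,fx=3.5,fy=3.5,interpolation=2))
E
```

```text
time: 13.4
tool_pos: [556.7, 29.7, 198.8]
tcp_rot: [-0.041, 1.569, -1.531]
contact_force: [-0.6, -0.2, 0.7]
grip_width: 91.6
time: 13.73
tool_pos: [555.7, 36.7, 177.4]
tcp_rot: [-1.79, 1.568, 3.011]
contact_force: [-0.8, 0.5, 0.2]
grip_width: 91.9
tcp [555.7  36.7 177.4] t 13.7333 ty [ 1.   0.1 -0. ] tx [-0.  0. -1.] F [-0.8  0.5  0.2] w 91.85725716358216 q6 [ 1.2 -0.2] ang 0.089
shift cm [7.6 0.1 0.3]
```

View pics/w9.png

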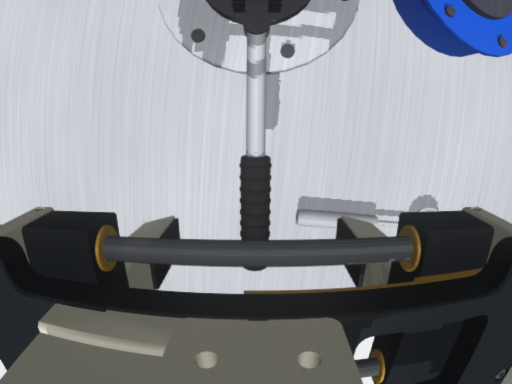

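View pics/sc9c.png

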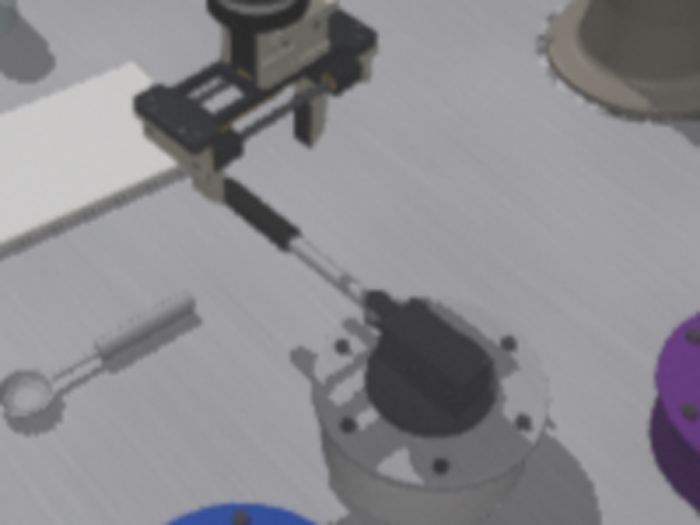

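The handle is centred between the open fingers (cols 242–270), the spoon is clear to the right and low, and the wrench is straight. I'll descend to grip height.

```bash
python3 -m handwheel '[[[3,0,0,0],[3,0,0,0],[1.6,0,0.3,0],[0,0,0,0],[0,0,0,0],[0,0,0,0]]]'
python3 - <<'E'
from h import *
go((556.6,34,101)); 
E
```

```text
time: 14.33
tool_pos: [557.9, 32.8, 104.1]
tcp_rot: [1.399, 1.568, -0.084]
contact_force: [0.3, 0.0, 0.3]
grip_width: 91.8
tcp [557.9  32.8 104.1] t 14.3333 ty [1.  0.1 0. ] tx [ 0. -0. -1.] F [0.3 0.  0.3] w 91.78111772521791 q6 [ 1.  -0.2] ang 0.088
shift cm [ 0.3 -0.1 -0.1]
```

```bash
cat > st.py <<'E'
from h import *
o,M=tool(); a=np.arctan2(M[1,1],M[0,1]); c=np.array([539.2,233.4]); fc=o['tool_pos']+M@np.array([-19,46-11,0])
r=fc[:2]-c
print('tcp',o['tool_pos'],'t',round(o['time'],2),'F tool',M.T@o['contact_force'],'Mom',np.round(M.T@o['moment'],2),'ang',round(a,3),'handle ang if touching',np.round(np.arctan2(r[1],r[0])+1.483,3),'R',np.linalg.norm(r))
E
python3 -m handwheel '[[[0,-1.2,0,0],[0,-1.2,0,0],[0,-0.5,0,0],[0,0,0,0],[0,0,0,0]]]'; python3 st.py;  python3 -m handwheel '[[[0,-0.2,0,0],[0,-0.2,0,0],[0,-0.2,0,0],[0,0,0,0]]]'; python3 st.py
```

```text
time: 14.75
tool_pos: [529.0, 29.9, 103.9]
tcp_rot: [1.389, 1.568, -0.094]
contact_force: [-0.9, 0.4, -0.3]
grip_width: 91.9
tcp [529.   29.9 103.9] t 14.75 F tool [ 0.3 -0.8 -0.5] Mom [-0.  -0.   0.1] ang 0.087 handle ang if touching 0.034 R 201.98055685870648
time: 15.08
tool_pos: [521.8, 29.3, 102.6]
tcp_rot: [-1.539, 1.57, -3.023]
contact_force: [0.1, 0.2, -0.2]
grip_width: 92.1
tcp [521.8  29.3 102.6] t 15.08 F tool [ 0.2  0.2 -0.2] Mom [-0.  -0.   0.1] ang 0.087 handle ang if touching -0.001 R 201.78841969210518
```

```bash
python3 -m handwheel '[[[0,-0.3,-0.05,0.015],[0,-0.3,-0.05,0.015],[0,-0.3,-0.05,0.015],[0,-0.3,-0.05,0.015],[0,-0.3,-0.05,0.015],[0,-0.3,-0.05,0.015],[0,-0.3,-0.05,0.015],[0,-0.3,-0.05,0.015]]]'; python3 st.py;  python3 -m handwheel '[[[0,-0.3,-0.05,0.015],[0,-0.3,-0.05,0.015],[0,-0.3,-0.05,0.015],[0,-0.3,-0.05,0.015],[0,0,0,0]]]'; python3 st.py
```

```text
time: 15.75
tool_pos: [497.7, 32.6, 102.7]
tcp_rot: [1.428, 1.571, -0.177]
contact_force: [0.3, 0.6, -0.1]
grip_width: 92.0
tcp [497.7  32.6 102.7] t 15.75 F tool [ 0.1  0.3 -0.7] Mom [-0.1  0.1  0.2] ang -0.034 handle ang if touching -0.12 R 202.1312952786677
time: 16.17
tool_pos: [485.4, 35.3, 102.7]
tcp_rot: [-1.209, 1.57, -2.874]
contact_force: [1.2, 0.6, -0.1]
grip_width: 92.2
tcp [485.4  35.3 102.7] t 16.17 F tool [ 0.1  1.1 -0.7] Mom [0.  0.1 0.1] ang -0.094 handle ang if touching -0.182 R 202.28678501915647
```

```bash
python3 -m handwheel '[[[0,-0.2,-0.03,0.01],[0,-0.2,-0.03,0.01],[0,-0.2,-0.03,0.01],[0,-0.2,-0.03,0.01],[0,-0.2,-0.03,0.01],[0,-0.2,-0.03,0.01],[0,-0.2,-0.03,0.01],[0,0,0,0]]]'; python3 st.py
python3 - <<'E'
from h import *
m,p,d=cap('wrist','w10.png'); 
m,p,d=cap('scene','sc10.png')
x=cv2.resize(p[120:270,180:380,::-1],None,fx=2,fy=2,interpolation=2); y=cv2.imread('pics/w10.png')
o=np.zeros((684,512,3),np.uint8)
o[:384]=y; o[384:,:400]=x; cv2.imwrite('pics/j10.png',cv2.resize(o,(449,600)))
E
```

```text
time: 16.83
tool_pos: [472.0, 39.1, 102.7]
tcp_rot: [-1.048, 1.57, -2.783]
contact_force: [0.9, 0.1, 0.2]
grip_width: 91.8
tcp [472.   39.1 102.7] t 16.83 F tool [-0.2  0.9 -0.3] Mom [-0.   0.1  0.2] ang -0.164 handle ang if touching -0.25 R 202.69098393922428
```

View pics/j10.png

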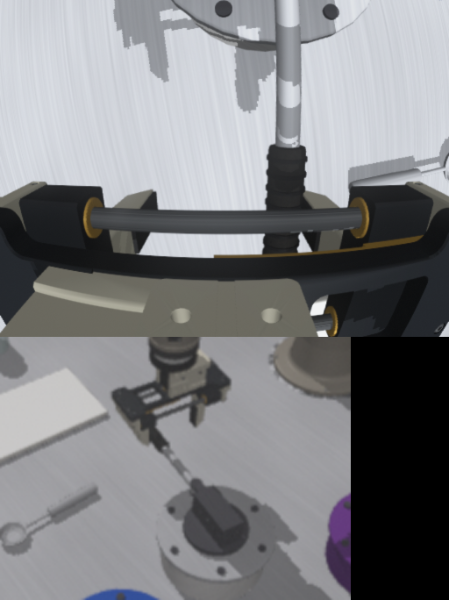

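```bash
python3 -m handwheel '[[[0,-0.1,-0.02,0.005],[0,-0.1,-0.02,0.005],[0,-0.1,-0.02,0.005],[0,-0.1,-0.02,0.005],[0,0,0,0]]]' >/dev/null; python3 st.py;python3 -m handwheel '[[[0,-0.1,-0.02,0.005],[0,-0.1,-0.02,0.005],[0,-0.1,-0.02,0.005],[0,-0.1,-0.02,0.005],[0,0,0,0]]]' >/dev/null; python3 st.py
```

```text
tcp [468.4  40.4 102.7] t 17.35 F tool [-0.1  0.8  0.2] Mom [ 0.  -0.   0.2] ang -0.183 handle ang if touching -0.268 R 202.67646665993323
tcp [464.6  42.  102.7] t 17.77 F tool [0.3 1.6 0.9] Mom [ 0.  -0.1  0.2] ang -0.203 handle ang if touching -0.288 R 202.47088363842406
```

```bash
python3 -m handwheel '[[[0,-0.1,-0.02,0.005],[0,-0.1,-0.02,0.005],[0,-0.1,-0.02,0.005],[0,-0.1,-0.02,0.005],[0,0,0,0]]]' >/dev/null; python3 st.py;python3 -m handwheel '[[[0,-0.1,-0.02,0.005],[0,-0.1,-0.02,0.005],[0,-0.1,-0.02,0.005],[0,-0.1,-0.02,0.005],[0,0,0,0]]]' >/dev/null; python3 st.py
```

```text
tcp [460.9  43.7 102.7] t 18.18 F tool [-1.1 -0.2 -0.1] Mom [ 0.1 -0.1  0.1] ang -0.223 handle ang if touching -0.308 R 202.3720449731328
tcp [457.2  45.4 102.7] t 18.6 F tool [-0.6  0.4  0.8] Mom [-0.  -0.1  0.2] ang -0.243 handle ang if touching -0.328 R 202.26820855087533
```

```bash
python3 -m handwheel '[[[0,-0.1,-0.02,0.005],[0,-0.1,-0.02,0.005],[0,-0.1,-0.02,0.005],[0,-0.1,-0.02,0.005],[0,0,0,0]]]' >/dev/null; python3 st.py;python3 -m handwheel '[[[0,-0.1,-0.02,0.005],[0,-0.1,-0.02,0.005],[0,-0.1,-0.02,0.005],[0,-0.1,-0.02,0.005],[0,0,0,0]]]' >/dev/null; python3 st.py
```

```text
tcp [453.4  47.1 102.7] t 19.02 F tool [-0.9  0.8  0.2] Mom [ 0.  -0.1  0.2] ang -0.263 handle ang if touching -0.348 R 202.15578782700211
tcp [449.8  49.  102.7] t 19.43 F tool [0.7 0.7 0.6] Mom [ 0.  -0.1  0.2] ang -0.283 handle ang if touching -0.367 R 202.035269719255
```

```bash
python3 -m handwheel '[[[0,-0.1,-0.02,0.005],[0,-0.1,-0.02,0.005],[0,-0.1,-0.02,0.005],[0,-0.1,-0.02,0.005],[0,0,0,0]]]' >/dev/null; python3 st.py
```

```text
tcp [446.2  50.9 102.7] t 19.85 F tool [-0.2  1.  -0.1] Mom [-0.  -0.1  0.2] ang -0.303 handle ang if touching -0.387 R 201.95499068910905
```

```bash
python3 -m handwheel '[[[0,-0.1,-0.02,0.005],[0,-0.1,-0.02,0.005],[0,-0.1,-0.02,0.005],[0,-0.1,-0.02,0.005],[0,0,0,0]]]' >/dev/null; python3 st.py
```

```text
tcp [442.7  52.9 102.7] t 20.27 F tool [-0.8 -0.7  0.2] Mom [ 0.  -0.1  0.2] ang -0.323 handle ang if touching -0.407 R 201.82754713129185
```

```bash
python3 -m handwheel '[[[0,-0.1,-0.02,0.005],[0,-0.1,-0.02,0.005],[0,-0.1,-0.02,0.005],[0,-0.1,-0.02,0.005],[0,0,0,0]]]' >/dev/null; python3 st.py
```

```text
tcp [439.2  54.9 102.7] t 20.68 F tool [-0.2  0.3  0.5] Mom [ 0.  -0.1  0.1] ang -0.343 handle ang if touching -0.427 R 201.72036355724495
```

```bash
python3 -m handwheel '[[[0,-0.1,-0.02,0.005],[0,-0.1,-0.02,0.005],[0,-0.1,-0.02,0.005],[0,-0.1,-0.02,0.005],[0,0,0,0]]]' >/dev/null; python3 st.py
```

```text
tcp [435.7  57.1 102.7] t 21.1 F tool [-0.7  0.5  0.4] Mom [-0.  -0.1  0.1] ang -0.363 handle ang if touching -0.447 R 201.61590463897912
```

```bash
python3 -m handwheel '[[[0,-0.1,-0.02,0.005],[0,-0.1,-0.02,0.005],[0,-0.1,-0.02,0.005],[0,-0.1,-0.02,0.005],[0,0,0,0]]]' >/dev/null; python3 st.py
```

```text
tcp [432.5  59.1 102.7] t 21.52 F tool [0.4 1.9 1. ] Mom [ 0.  -0.2  0.4] ang -0.383 handle ang if touching -0.465 R 201.5569273163306
```

```bash
python3 - <<'E'
from h import *
m,p,d=cap('wrist','w11.png')
E
```

```text
(no output)
```

View pics/w11.png

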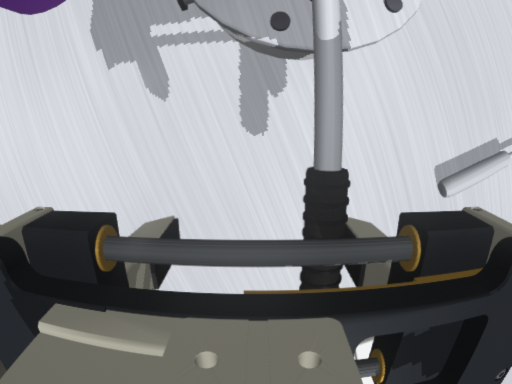

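The handle is still on the right-hand finger and parallel to the tool. The moment has risen to 0.4, which may be the tightening starting, so I'll read again.

```bash
python3 st.py; python3 -m handwheel '[[[0,-0.1,-0.02,0.005],[0,0,0,0]]]' >/dev/null; python3 st.py;
```

```text
tcp [432.5  59.1 102.7] t 21.57 F tool [0.2 1.5 0.6] Mom [-0.  -0.2  0.3] ang -0.383 handle ang if touching -0.465 R 201.5180712159432
tcp [431.8  59.6 102.8] t 21.73 F tool [0.5 3.  1.5] Mom [ 0.1 -0.3  0.4] ang -0.388 handle ang if touching -0.469 R 201.50382057859673
```

```bash
python3 -m handwheel '[[[0,-0.1,-0.02,0.005],[0,0,0,0]]]' >/dev/null; python3 st.py; python3 -m handwheel '[[[0,-0.1,-0.02,0.005],[0,0,0,0]]]' >/dev/null; python3 st.py
```

```text
tcp [431.   60.1 102.8] t 21.9 F tool [1.1 3.7 2.2] Mom [ 0.  -0.3  0.6] ang -0.393 handle ang if touching -0.474 R 201.4899554854731
tcp [430.2  60.7 102.8] t 22.07 F tool [1.8 4.4 1.5] Mom [ 0.1 -0.5  0.8] ang -0.398 handle ang if touching -0.479 R 201.47223765344046
```

```bash
python3 -m handwheel '[[[0,-0.1,-0.02,0.005],[0,0,0,0]]]' >/dev/null; python3 st.py
```

```text
tcp [429.6  61.2 102.9] t 22.23 F tool [0.8 4.7 2.9] Mom [ 0.1 -0.4  0.9] ang -0.403 handle ang if touching -0.482 R 201.44648665184877
```

```bash
python3 -m handwheel '[[[0,-0.1,-0.02,0.005],[0,0,0,0]]]' >/dev/null; python3 st.py;  python3 -m handwheel '[[[0,-0.1,-0.02,0.005],[0,0,0,0]]]' >/dev/null; python3 st.py
```

```text
tcp [428.8  61.7 102.9] t 22.4 F tool [2.3 5.8 2.7] Mom [ 0.1 -0.5  1. ] ang -0.408 handle ang if touching -0.487 R 201.44035104200987
tcp [427.9  62.2 102.9] t 22.57 F tool [1.4 5.5 3.6] Mom [ 0.1 -0.5  0.9] ang -0.413 handle ang if touching -0.492 R 201.4611889441123
```

```bash
python3 -m handwheel '[[[0,-0.1,-0.02,0.005],[0,0,0,0]]]' >/dev/null; python3 st.py
```

```text
tcp [427.   62.8 102.8] t 22.73 F tool [1.6 5.2 2.7] Mom [ 0.2 -0.6  0.9] ang -0.418 handle ang if touching -0.498 R 201.49642960061757
```

The force peaked at about 5.8 N (angle −0.487) and is now falling, so the hinge has started to give. I'll go on in small steps to about 13 mm past the break.

```bash
python3 -m handwheel '[[[0,-0.1,-0.02,0.005],[0,-0.1,-0.02,0.005],[0,0,0,0]]]' >/dev/null; python3 st.py;  python3 -m handwheel '[[[0,-0.1,-0.02,0.006],[0,-0.1,-0.02,0.006],[0,0,0,0]]]' >/dev/null; python3 st.py
```

```text
tcp [425.1  64.  102.8] t 22.98 F tool [0.6 4.6 3.7] Mom [ 0.1 -0.7  0.9] ang -0.428 handle ang if touching -0.508 R 201.52952322779876
tcp [423.3  65.2 102.8] t 23.23 F tool [1.3 4.7 4.1] Mom [ 0.1 -0.6  0.8] ang -0.441 handle ang if touching -0.519 R 201.55157155330986
```

```bash
python3 -m handwheel '[[[0,-0.1,-0.02,0.006],[0,-0.1,-0.02,0.006],[0,0,0,0]]]' >/dev/null; python3 st.py
```

```text
tcp [421.6  66.5 102.7] t 23.48 F tool [1.5 4.8 3.4] Mom [ 0.2 -0.6  0.8] ang -0.453 handle ang if touching -0.53 R 201.54976883015792
```

```bash
python3 -m handwheel '[[[0,-0.1,-0.02,0.006],[0,-0.1,-0.02,0.006],[0,0,0,0]]]' >/dev/null; python3 st.py
python3 - <<'E'
from h import *
m,p,d=cap('wrist','w12.png'); np.save('w12d.npy',d)
m,p,d=cap('scene','sc12.png'); np.save('sc12d.npy',d); K=cloud(m,d)
cv2.imwrite('pics/sc12c.png',cv2.resize(p[130:260,200:380,::-1],None,fx=4,fy=4,interpolation=2))
E
```

```text
tcp [419.9  67.9 102.7] t 23.73 F tool [0.7 3.9 2.7] Mom [ 0.2 -0.5  0.7] ang -0.464 handle ang if touching -0.54 R 201.47477413986988
```

View pics/sc12c.png

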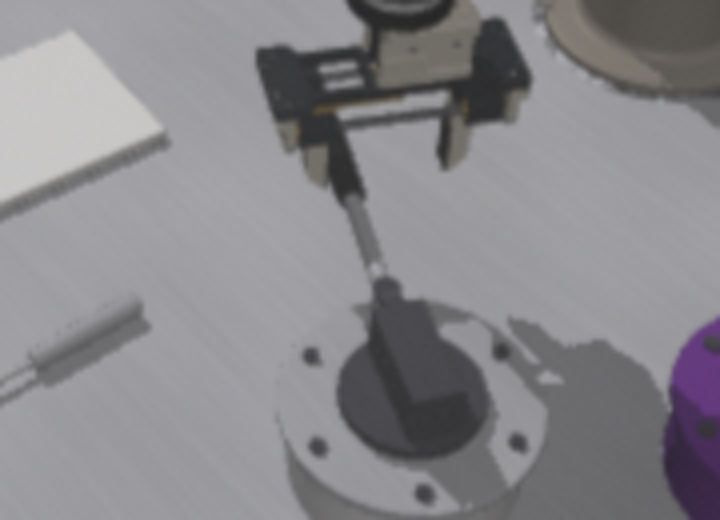

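View pics/w12.png

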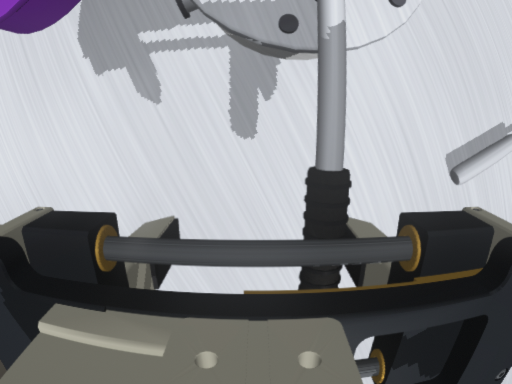

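```bash
cat > bend.py <<'E'
from h import *
import sys
def run(f):
    m=bot.camera_model('scene'); K=cloud(m,np.load(f+'d.npy'))
    r=(K[...,2]>131)&(K[...,2]<141)&(abs(K[...,0]-539)<60)&(abs(K[...,1]-233)<60)
    k=K[r]; c=cv2.minAreaRect(k[:,:2].astype(np.float32)); ev,E=np.linalg.eigh(np.cov(k[:,:2].T)); e=E[:,1]; e=e*np.sign(-e[1])
    print(f,len(k),'head',k.mean(0),c,'yaw+1.483',np.round(np.arctan2(e[1],e[0])+1.483,3))
    v=np.nanmean(k,0)[:2]
    r=(K[...,2]>108)&(K[...,2]<131); D=K[...,:2]-np.array([539.2,233.4]); s=D@e; t=D@np.array([-e[1],e[0]])
    h=r&(s>75)&(s<185)&(abs(t)<40); 
    for a in range(75,185,22):
        g=h&(s>a)&(s<a+22); 
        if g.sum()>3: print('  s',a+11,'t med',round(float(np.median(t[g])),1),g.sum())
for f in sys.argv[1:]: run(f)
E
python3 bend.py sc8 sc12
```

```text
sc8 132 head [549.8 231.8 133.3] ((543.0921630859375, 236.6036376953125), (35.377994537353516, 84.76983642578125), 10.259175300598145) yaw+1.483 0.049
  s 86 t med -1.0 35
  s 108 t med -2.5 34
  s 130 t med -3.8 31
  s 152 t med -4.7 45
  s 174 t med -3.9 49
sc12 332 head [540.7 236.  133.6] ((539.3883666992188, 235.2740020751953), (85.52423095703125, 37.85493850708008), 67.66865539550781) yaw+1.483 -0.484
  s 86 t med -0.1 28
  s 108 t med -1.7 25
  s 130 t med -3.4 30
  s 152 t med -6.0 37
  s 174 t med -5.9 43
```

Head yaw is about −0.48 and the handle about −0.54, so it is broken over by roughly 11–12 mm. I'll add 3 mm for margin (the stop is at 21 mm), hold, then check.

```bash
python3 -m handwheel '[[[0,-0.1,-0.02,0.006],[0,-0.1,-0.02,0.006],[0,0,0,0]]]' >/dev/null; python3 st.py
```

```text
tcp [418.2  69.3 102.7] t 24.08 F tool [0.  3.7 3.2] Mom [ 0.1 -0.5  0.6] ang -0.476 handle ang if touching -0.551 R 201.31588419016785
```

```bash
python3 -m handwheel '[[[0,-0.1,-0.02,0.006],[0,0,0,0],[0,0,0,0],[0,0,0,0]]]' >/dev/null; python3 st.py
python3 - <<'E'
from h import *
m,p,d=cap('scene','sc13.png'); np.save('sc13d.npy',d); K=cloud(m,d)
E
python3 bend.py sc13; python3 st.py
```

```text
tcp [417.6  69.9 102.7] t 24.42 F tool [0.1 3.  2. ] Mom [ 0.2 -0.4  0.6] ang -0.482 handle ang if touching -0.555 R 201.25353226825953
sc13 328 head [541.1 236.6 133.4] ((540.7802734375, 235.59884643554688), (84.33992767333984, 39.026710510253906), 67.01819610595703) yaw+1.483 -0.451
  s 86 t med -3.2 29
  s 108 t med -7.3 27
  s 130 t med -9.1 26
  s 152 t med -12.6 38
  s 174 t med -14.7 43
tcp [417.6  69.9 102.7] t 24.47 F tool [0.4 3.7 1.7] Mom [ 0.2 -0.3  0.6] ang -0.482 handle ang if touching -0.555 R 201.27312823792505
```

```bash
python3 -m handwheel '[[[0,-0.1,-0.02,0.006],[0,0,0,0],[0,0,0,0],[0,0,0,0]]]' >/dev/null; python3 st.py; python3 -m handwheel '[[[0,0.2,0.02,-0.01],[0,0.2,0.02,-0.01],[0,0.2,0.02,-0.01],[0,0.2,0.02,-0.01],[0,0.2,0.02,-0.01],[0,0.2,0,0],[0,0.2,0,0],[0,0.2,0,0]]]' >/dev/null;  python3 st.py;  python3 -m handwheel '[[[0,0.4,0,0],[0,0.6,0,0],[0,0.8,0,0],[0,0.8,0,0],[0,0.6,0,0],[0,0.3,0,0],[0,0,0,0],[0,0,0,0]]]';  python3 st.py
python3 - <<'E'
from h import *
m,p,d=cap('scene','sc14.png'); np.save('sc14d.npy',d); K=cloud(m,d)
m,p,d=cap('wrist','w14.png')
E
python3 bend.py sc14
```

```text
tcp [416.8  70.6 102.7] t 24.8 F tool [0.2 1.7 2.1] Mom [ 0.2 -0.4  0.6] ang -0.488 handle ang if touching -0.56 R 201.24391109274052
tcp [431.6  62.6 102.8] t 25.47 F tool [ 0.9  2.  -0.7] Mom [-0.   0.1  0.5] ang -0.438 handle ang if touching -0.476 R 200.59469393710106
time: 26.13
tool_pos: [462.2, 47.7, 102.5]
tcp_rot: [-1.124, 1.57, -3.134]
contact_force: [-0.6, -0.3, -0.4]
grip_width: 91.9
tcp [462.2  47.7 102.5] t 26.13 F tool [ 0.4 -0.4  0.5] Mom [0. 0. 0.] ang -0.438 handle ang if touching -0.31 R 205.62308465655977
sc14 329 head [541.2 237.  133.4] ((540.5486450195312, 235.7437286376953), (84.7322006225586, 39.042396545410156), 68.01688385009766) yaw+1.483 -0.443
  s 86 t med 1.1 31
  s 108 t med 1.0 27
  s 130 t med 1.6 31
  s 152 t med 0.8 36
  s 174 t med 2.4 42
```

View pics/w14.png

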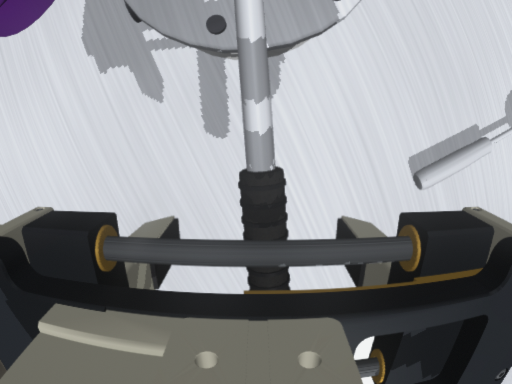

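The handle sprang straight: its offset from the head line is now flat at about +1 mm, against −15 mm at s=174 when broken over. It hangs free between the fingers with zero force. I'll lift away.

```bash
python3 -m handwheel '[[[-2,0,0,0],[-3,0,0,0],[-3,0,0,0],[-3,0,0,0],[-2,0,2,0],[0,0,3,0],[0,0,3,0],[0,0,0,0]]]'
python3 - <<'E'
from h import *
m,p,d=cap('scene','sc15.png'); np.save('sc15d.npy',d)
for l in ['head','grip','hinge','bowl','jar','spoon']: print(l,[(np.round(x['point']),round(x['conf'],2)) for x in bot.spot_point('scene',l)][:2])
m,p,d=cap('side','s15.png'); K=cloud(m,d)
r=(K[...,2]>131)&(K[...,2]<142)&(abs(K[...,0]-539)<60)&(abs(K[...,1]-233)<60); k=K[r]; print('side head',len(k),cv2.minAreaRect(k[:,:2].astype(np.float32)),np.median(k[:,2]))
go(None)
E
python3 bend.py sc15
```

```text
time: 26.9
tool_pos: [426.6, -27.5, 233.1]
tcp_rot: [0.247, 1.569, -1.764]
contact_force: [0.2, -0.3, 0.1]
grip_width: 91.8
head [(array([295., 204.]), 0.71), (array([306., 224.]), 0.65)]
grip [(array([278., 172.]), 0.73)]
hinge [(array([294., 201.]), 0.5)]
bowl [(array([356., 311.]), 0.72)]
jar [(array([177., 124.]), 0.77)]
spoon [(array([206., 225.]), 0.6)]
side head 411 ((534.362548828125, 224.72372436523438), (108.31985473632812, 40.49964904785156), 69.073974609375) 135.59930683184962
tcp [428.6 -24.  232.5] t 27.3 ty [ 0.9 -0.4 -0. ] tx [-0.  0. -1.] F [0.1 0.5 0.6] w 91.65180100874863 q6 [1.2 0.2] ang -0.437
sc15 340 head [541.1 236.9 133.4] ((539.9312133789062, 235.08973693847656), (83.96639251708984, 38.2144775390625), 68.79080200195312) yaw+1.483 -0.445
  s 86 t med 0.9 27
  s 108 t med 1.9 30
  s 130 t med 1.5 30
  s 152 t med 0.8 39
  s 174 t med 2.2 44
```

View pics/sc15.png

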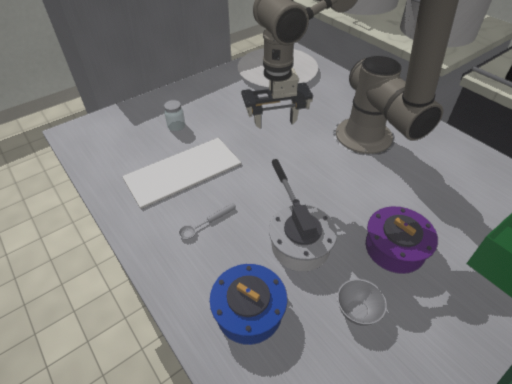

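View pics/s15.png

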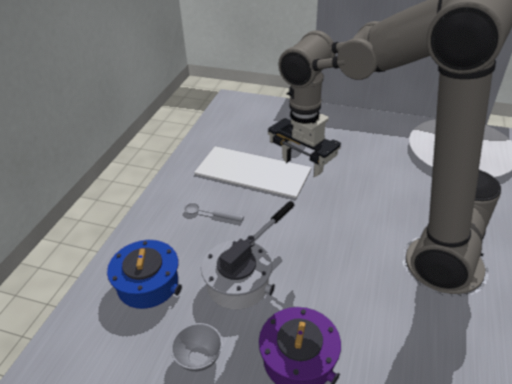

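Both views show the wrench seated level on the steel pot's nut with its handle straight. The bowl (362,303), jar (175,117) and spoon (207,222) are unmoved, and the arm is clear at (278,90). Handing in.

```bash
python3 -c "
from plant import bot
print(bot.close_job())"
```

```text
the job is handed in; nothing more can be done
None
```

I took the wrench from the board and set its head over the bar nut on the steel pot. I swung the handle clockwise until the nut went tight and the hinge broke over, then let go and left the wrench on the nut. I handed the job in at about 27 s. No verdict is reported, so the points below come from my own measurements.

- **Seating:** after I let go on the nut, the head's top was level at z ≈ 136 mm, which is where it should be when fully down. The side view at the end gave the same height.
- **Click:** the nut went tight after about 0.47 rad. The sideways force peaked at about 5.8 N, then fell to about 2–3.5 N. In the depth images the handle bent by about 14–17 mm. I stopped short of the 21 mm stop and never saw the force near 10 N.
- **Afterwards:** the handle is straight again, within about 2 mm of the head's line. The bowl, jar and spoon look unmoved, and the arm hangs clear.

**Weak spots:**
- Stud twist cannot be seen, so I infer it is sound from the forces alone.
- An earlier bend measurement, about 2–3 mm before I stopped pushing, read only about 8 mm with a noisy head angle. The ones after it agreed on a full click.
- The final side view's outline of the head took in part of the hinge, so I did not use it for position.

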